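Take the micro filter from the caddy and hold it up on its side for inspection

TASK

Draw the dishwasher's micro filter straight up until its foot is clear of the caddy, then turn it onto its side and hold it still with its length about level and its mesh at least 25 cm above the worktop, so that the mesh can be checked against the light. Finish while holding it up like that: do not put it down or let go. Leave the lid raised, the bottle standing in its well and the other things on the worktop where they are.

Things in the scene. Friction and masses are not known exactly. Their poses are not given: they have to be found in the camera images.
- filter: Micro filter, loose, about 0.15 kg: grey cylinder with dark mesh sleeve, upright in one of the caddy's wells, 154 mm tall. Foot 58 mm across; sleeve 53 mm across, 12 to 78 mm up; cup widening to 68 mm; flange 76 mm across, 114 to 120 mm up; on it a finger bar. Origin: centre of the foot's underside; z up its axis, x along the bar's length. Centre of mass about 80 mm up.
- filter_grip (a point): Centre of the filter's upright finger bar, 141 mm above the foot on the axis. The bar is 46 mm long (x), 16 mm thick (y), 34 mm high: from the flange (21 mm below this point) to 13 mm above this point. Same axes as the filter.
- filter_mid (a point): Middle of the filter's mesh sleeve, on the axis 60 mm above the foot; same axes as the filter.
- filter_foot (a point): Centre of the foot's underside (the filter's origin).
- caddy: White plastic caddy, fixed: open box 110 (its x) x 210 (y) x 90 mm high, walls and floor about 4 mm; a cross wall makes two wells of about 102 x 99 mm, centred at y = +51 and -51 mm. Filter in one, bottle in the other, either way round; the filter's flange and bar stand above the rim. Origin: centre of the underside, z up; the lid's hinge runs along the +x rim.
- lid (a joint): Hinge of the caddy's flat white lid (112 x 212 mm, 4 mm thick, thumb tab 13 mm beyond its free edge) on the +x rim, 90 mm up. 0 = shut, 1.57 = standing upright, 2.1 = leaning right back. Starts raised, 1.8 to 2.1 rad, its edge up to 215 mm above the worktop; stays where it is left.
- bottle: Small white rinse-aid bottle, 52 mm across, 105 mm tall, grey cap, loose, standing in the caddy's other well. Origin: centre of its underside, z up.
- spray_arm: Detached grey plastic spray arm, 450 mm long, 46 mm wide, hub 34 mm high, lying flat on the worktop. Origin: under its hub; x along its length.
- mug: White ceramic mug standing upside down, 82 mm across, 95 mm high, handle to its +y. Origin: centre of its rim on the worktop, z up.
- scraper: Silicone scraper lying flat, 200 mm long, 74 mm wide at the blade, 12 mm thick. Origin: on its underside, near the middle; x along its length towards the blade.

How it is judged (in metres and radians):
On the way:
1. the filter, still within 25 degrees of upright and in the fingers, has been drawn up until its foot is clear of the caddy's rim (z of filter_foot in the frame of caddy above 0.094 m and angle between filter's own z axis and vertical below 0.44 rad and contact force between filter and the fingers above 0.5 N), for 0.1 s.
At the end, for the whole second after the job is handed in: the filter is held by the fingers alone and still, its axis within 23 degrees of level, mesh middle over 24 cm above the worktop; lid over 1.4 rad; bottle in its well (moved under 45 mm, tilted under 20 degrees); mug, scraper and spray arm moved under 30 mm (height (world z) of filter_mid above 0.24 m and angle between filter's own z axis and vertical between 1.17 and 1.97 rad and contact force between filter and the fingers above 0.5 N and contact force between filter and caddy below 0.1 N and contact force between filter and bottle below 0.1 N and contact force between filter and spray_arm below 0.1 N and contact force between filter and mug below 0.1 N and contact force between filter and scraper below 0.1 N and linear speed of filter below 0.04 m/s and angular speed of filter below 0.2 rad/s and distance of each of spray_arm, mug, scraper from where it was at the start of the episode below 0.03 m and distance of bottle from where it was at the start of the episode below 0.045 m and angle between bottle's own z axis and vertical below 0.35 rad and value of joint lid above 1.4 rad); the arm keeps its last pose, push and grip.
It fails at once if the mug, scraper or spray arm is shoved more than 40 mm (distance of any of spray_arm, mug, scraper from where it was at the start of the episode above 0.04 m).
It fails at once if the rinse-aid bottle is knocked over or taken out of the caddy (angle between bottle's own z axis and vertical above 0.7 rad or z of bottle in the frame of caddy above 0.06 m).
It also fails if it takes over 38 s, if anything falls off the work surface, if the arm or the gripper's body presses on something with over 40 N, if the wrist force passes 120 N, or if a joint passes its speed limit or range.

ROBOT

A 6-joint arm with a two-finger parallel gripper is mounted at the origin on the work surface. World frame = base frame: x ahead of the robot, y to its left, z up, the work surface at z = 0. Lengths are in mm, angles in rad, forces in N, time in s.
With the tool pointing down it reaches from about 250 to 725 mm from the base axis. Payload 9.7 kg.
Tool frame: the origin (TCP) lies at the very end of the fingers, on their centre line; the grasp point (between the pads) lies 19 mm behind it; y points along the fingers, x is the direction in which the jaws open and shut, and the axes are right-handed (so a half turn about y gives the same grasp; the last joint's range is limited). The gripper opens to 85 mm and grips with 20 to 120 N. Pads are 22 mm wide; open, the fingers measure 114 mm over their backs; the gripper's body (76 mm by 85 mm) begins 54 mm behind the grasp point. The pads swing forward as they close: fully open they stand 13 mm farther back than shut.
Start: joints at [-1.279, 0.087, 0.176, 1.66, 0, 1.571], TCP at [158.219, -526.748, 196.384] pointing down, gripper open.
Joint ranges: [-3.13, 3.13], [-0.85, 1.81], [-1.15, 1.24], [-2.2, 2.28], [-1.44, 1.52], [-3.14, 3.14]. Speed limits (rad/s): [2.22, 2.22, 2.57, 3.14, 3.14, 3.14].

INTERFACE

Orientations are given as [roll, pitch, yaw] about the fixed x, y, z axes, in that order (R = Rz(yaw) Ry(pitch) Rx(roll)).
In Python, from bench import * gives the robot as it stands.
- The arm moves only by the shell command python3 -m jog 'ROWS'. ROWS is JSON, one flat list of numbers, 7 for each row, row after row: the finger opening in cm, from 0 to 8.54, then the shift along the world's x, y, z in cm, then the turn, a rotation vector about the world's x, y, z in degrees. In form: [gripper, tx, ty, tz, rx, ry, rz, gripper, tx, ty, tz, rx, ry, rz, ...]. A call has 1 to 5 rows; each row is the pose to reach, as a shift and turn from the pose measured when the call began; what a row does not reach only later rows make up. A row lasts 1/8 s, in which the tool goes at most 62.5 mm and 10.7 degrees, less where a joint would pass 70% of its speed; a pose out of reach is approached as far as the arm can. A call with a gripper value outside its range is refused whole. The fingers move at their own pace and stop on an object; the grip force is fixed at half the most. Time passes only in rows, so rows that repeat a pose let the fingers close. It gives the time, the measured TCP pose, the force and the opening at its end, in the units of the state.
- get_state(): the state, without advancing time (a new reading comes with each control period).
- capture(name): name is "side" or "top"; returns a dict with "img" (384x512x3 uint8, red, green, blue), "z_map" (384x512 float32, mm along the optical axis (not along the pixel's ray), 0 where there is no reading), "intrinsics" (3x3 intrinsics, pixels), "origin" and "attitude" of the camera in the world. Camera axes: x right, y down, z forward; pixel columns grow to the right and rows downward; lengths in mm; the calibration is good to about 2 mm. A picture is of the moment at which its call begins.
- sign_off(): hands the job in, once; it reports no verdict.
The state is a dict: "time_s": time; "q": joint angles; "qd": joint speeds; "tau": joint torques, N m; "position": TCP position; "orientation": TCP orientation; "wrist_force": force on the tool from outside, world axes, zero at the start; "torque": the same for the moment, N m; "finger_gap": finger opening in mm.
Only numpy, scipy, OpenCV 4.12 (cv2) and the standard library are available. Lean on these libraries where they do the work, as an engineer would, in place of code of your own. Each camera call takes 0.05 s, during which the arm holds its last target. There are 200 camera calls.

## Working session

There is one attempt and no reset: what is moved stays moved. The work goes in short steps, Python scripts to look and compute and a shell command to move; the robot and the scene stay as the last step left them, time stands still between calls to the robot, and variables do not carry over. Pictures are saved under pics/ and viewed, about 8 in all and at most 12, crops included, and the job is handed in when it is done.

```bash
mkdir -p pics; cat > h.py <<'E'
from bench import *
import numpy as np, cv2
def cloud(c):
    z=c["z_map"];K=np.array(c["intrinsics"]);v,u=np.mgrid[:z.shape[0],:z.shape[1]]
    P=np.stack([(u-K[0,2])/K[0,0]*z,(v-K[1,2])/K[1,1]*z,z],-1)
    A=np.array(c["attitude"],float)
    if A.shape!=(3,3):
        from scipy.spatial.transform import Rotation as R
        A=R.from_euler('xyz',A).as_matrix()
    W=P@A.T+np.array(c["origin"]); W[z==0]=np.nan
    return W
E
python3 - <<'E'
from h import *
for n in("side","top"):
    c=capture(n); print(n,c["intrinsics"],c["origin"],c["attitude"])
    np.save(n+".npy",cloud(c)); cv2.imwrite(f"pics/{n}0.png",c["img"][...,::-1])
print(get_state())
E
```

```text
side [[475.66827728   0.         254.25886144]
 [  0.         475.66827728 182.37205104]
 [  0.           0.           1.        ]] [ 22.64800017 652.25570319 977.07526024] [-2.36180446  0.00936588 -2.48317111]
top [[428.21092538   0.         256.65012171]
 [  0.         428.21092538 182.6280484 ]
 [  0.           0.           1.        ]] [ 428.82144726    7.12847258 1216.45405337] [-3.04427586 -0.01193103 -1.58723019]
{'time_s': 0.1, 'q': array([-1.27902133e+00,  8.73975058e-02,  1.75192283e-01,  1.65981040e+00,
        2.44973255e-05,  1.57081256e+00]), 'qd': array([-0.00039818, -0.00126985,  0.00154201, -0.00027303,  0.00052113,
        0.0001799 ]), 'tau': array([-1.14824445e-03, -5.21561873e+01,  4.65652227e+01,  1.60403014e-02,
       -4.42717521e-05, -1.48960332e-06]), 'position': array([ 158.14153049, -526.50239803,  195.74733715]), 'orientation': array([-1.57077185e+00,  1.21929301e-03, -1.27903756e+00]), 'wrist_force': array([-0.67396017, -0.57920864, -0.37060079]), 'torque': array([-0.0436545 , -0.02117976, -0.03503539]), 'finger_gap': 85.58281404990005}
```

View pics/top0.png

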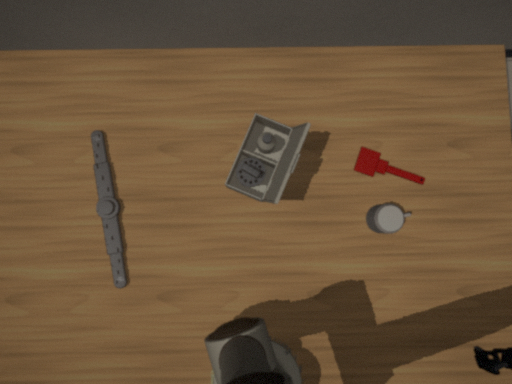

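View pics/side0.png

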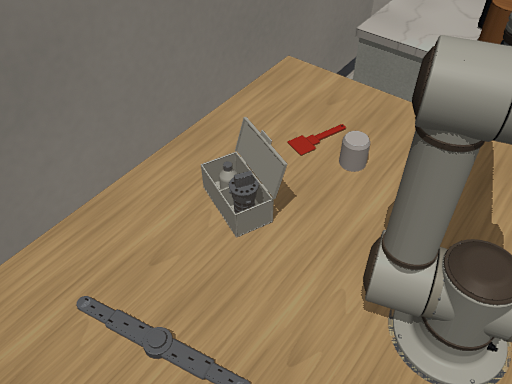

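The top view shows the filter at about (251,172), the bottle at (266,142), and the lid along the right side, hinge from (307,125) to (277,200). The mug, scraper and spray arm are well clear. Next I measure the filter.

```bash
python3 - <<'E'
from h import *
T=np.load("top.npy");S=np.load("side.npy")
a=cv2.imread("pics/top0.png")[105:215,215:325];b=cv2.imread("pics/side0.png")[110:240,190:320]
a=cv2.resize(a,(400,400),interpolation=cv2.INTER_CUBIC);b=cv2.resize(b,(400,400),interpolation=cv2.INTER_CUBIC)
cv2.imwrite("pics/crop.png",np.clip(np.hstack([a,b])*1.5,0,255).astype(np.uint8))
for n,W,(r0,r1,c0,c1) in(("top",T,(155,190,232,275)),("side",S,(165,215,222,265))):
    P=W[r0:r1,c0:c1].reshape(-1,3)
    for lo,hi in((138,165),(110,126)):
        Q=P[(P[:,2]>lo)&(P[:,2]<hi)]
        if len(Q)<4: print(n,lo,len(Q));continue
        (cx,cy),(w,h),ang=cv2.minAreaRect(Q[:,:2].astype(np.float32))
        print(n,lo,len(Q),"ctr",cx,cy,"wh",w,h,ang,"zmed",np.median(Q[:,2]),"mean",Q.mean(0))
        if len(Q)<45: print(Q.round(0).tolist())
print("table",np.nanmedian(T[300:340,20:80,2]))
for p in((125,257),(187,229),(200,277),(125,307),(142,266),(140,266)): print(p,T[p].round())
E
```

```text
top 138 139 ctr 549.7951049804688 -13.577816009521484 wh 98.53411102294922 17.00505828857422 57.08224105834961 zmed 159.68676028046843 mean [562.0300727    6.74330416 157.89511599]
top 110 287 ctr 562.5086669921875 -5.319709777832031 wh 101.68804931640625 75.65093231201172 81.45929718017578 zmed 124.41645926678393 mean [560.74679657   3.99980461 123.7474243 ]
side 138 180 ctr 561.9298706054688 11.945995330810547 wh 46.51792526245117 21.143312454223633 55.448970794677734 zmed 153.91004966376335 mean [560.97384657  13.93327805 151.69635515]
side 110 393 ctr 573.183349609375 -13.94580078125 wh 94.1749267578125 124.32989501953125 43.76215362548828 zmed 122.53034923616315 mean [556.2613988    9.27557897 121.45600361]
table 1.2339466597493356
(125, 257) [714. -13.   3.]
(187, 229) [531.  67.  58.]
(200, 277) [486. -54. 202.]
(125, 307) [ 666. -131.  201.]
(142, 266) [644. -34. 106.]
(140, 266) [649. -34. 107.]
```

View pics/crop.png

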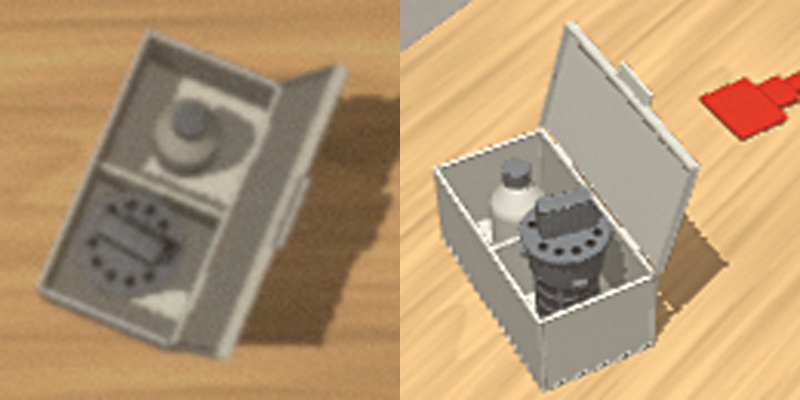

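The crop shows the filter bar centred at about (140,240) in the left panel. It runs lower right to upper left and nothing obstructs it on the sides. I'll refine the bar centre and direction with the lid masked out.

```bash
python3 - <<'E'
from h import *
for n,(r0,r1,c0,c1) in(("top",(155,190,232,275)),("side",(165,215,222,265))):
    P=np.load(n+".npy")[r0:r1,c0:c1].reshape(-1,3)
    P=P[np.hypot(P[:,0]-562,P[:,1]-12)<42]
    for lo,hi in((147,160),(112,128)):
        Q=P[(P[:,2]>lo)&(P[:,2]<hi)]
        print(n,lo,len(Q),cv2.minAreaRect(Q[:,:2].astype(np.float32)),Q.mean(0),np.median(Q[:,2]))
        if lo==147:
            w,V=np.linalg.eigh(np.cov(Q[:,:2].T)); print("dir",np.degrees(np.arctan2(V[1,1],V[0,1]))%180,np.sqrt(12*w))
s=get_state()
from scipy.spatial.transform import Rotation as R
print(R.from_euler('xyz',s["orientation"]).as_matrix().round(3))
E
```

```text
top 147 68 ((564.3588256835938, 8.275335311889648), (45.87541580200195, 16.296005249023438), 58.40391540527344) [563.92211222   9.36250208 157.8715335 ] 158.74456597139692
dir 58.01946933674392 [17.33130648 48.23152752]
top 112 453 ((564.3048706054688, 7.58587646484375), (72.99588012695312, 73.33708190917969), 44.49922180175781) [563.19134376   8.30390701 125.37490709] 125.54242374555224
side 147 123 ((561.9298706054688, 11.945995330810547), (46.51792526245117, 21.143312454223633), 55.448970794677734) [561.94655745  13.33934397 155.21645641] 156.35583106966783
dir 57.631399137574945 [18.57789754 47.07851015]
side 112 343 ((559.7515869140625, 14.960960388183594), (73.37344360351562, 64.31741333007812), 39.267356872558594) [554.5113608   20.62503108 122.76823137] 123.04841689910324
[[ 0.288 -0.     0.958]
 [-0.958  0.001  0.288]
 [-0.001 -1.     0.   ]]
```

```bash
python3 -m jog '[8.5,0,0,6,0,0,0, 8.5,2,3,12,0,0,10, 8.5,5,8,12,0,0,20, 8.5,8.5,13,12,0,0,30, 8.5,12,18,12,0,0,41]'; python3 -m jog '[8.5,4,5,0,0,0,0, 8.5,8,10,0,0,0,0, 8.5,12,15,0,0,0,0, 8.5,16,20,0,0,0,0, 8.5,20,25,0,0,0,0]'
```

```text
time_s: 0.72
position: [278.8, -345.0, 315.6]
orientation: [-1.571, 0.001, -0.563]
wrist_force: [1.3, 0.0, 0.4]
finger_gap: 84.8
time_s: 1.35
position: [473.9, -100.3, 315.4]
orientation: [-1.571, 0.001, -0.563]
wrist_force: [1.4, -0.8, -0.4]
finger_gap: 85.1
```

```bash
python3 -m jog '[8.5,3,3.7,0,0,0,0, 8.5,6,7.4,0,0,0,0, 8.5,9,11,-2,0,0,0, 8.5,9,11,-6,0,0,0, 8.5,9,11,-10,0,0,0]'; python3 - <<'E'
from h import *
im=[]
for n,(r,c) in(("side",(60,150)),("top",(90,170))):
    a=capture(n)["img"][r:r+190,c:c+190,::-1]; im.append(cv2.resize(a,(400,400)))
cv2.imwrite("pics/pre.png",np.clip(np.hstack(im)*1.4,0,255).astype(np.uint8)); print(get_state()["position"])
E
```

```text
time_s: 1.98
position: [564.2, 10.4, 213.5]
orientation: [-1.571, 0.002, -0.561]
wrist_force: [-0.4, 0.2, -0.3]
finger_gap: 85.1
[561.92035812   9.90116858 210.39981259]
```

View pics/pre.png

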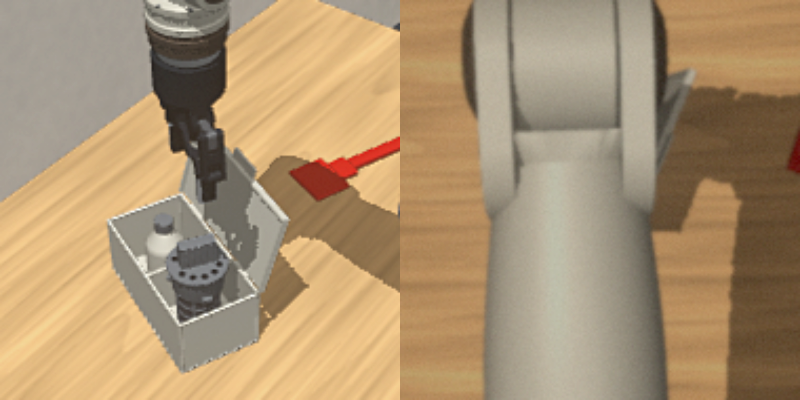

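The side view has the fingers above the bar at about (205,190), jaws across its thickness, and the gripper is in front of the lid without touching it. I'll descend to about z = 128 and close.

```bash
python3 -m jog '[8.5,0.1,0,-2,0,0,0, 8.5,0.1,0,-4,0,0,0, 8.5,0.1,0,-6,0,0,0, 8.5,0.1,0,-7.6,0,0,0, 8.5,0.1,0,-8.2,0,0,0]'
```

```text
time_s: 2.7
position: [563.0, 9.8, 128.5]
orientation: [-1.575, 0.008, -0.562]
wrist_force: [-0.3, -0.1, -0.8]
finger_gap: 84.8
```

```bash
python3 -m jog '[3,0,0,0,0,0,0, 1,0,0,0,0,0,0, 0.5,0,0,0,0,0,0, 0.5,0,0,0,0,0,0, 0.5,0,0,0,0,0,0]';python3 -m jog '[0.5,0,0,0,0,0,0, 0.5,0,0,0,0,0,0]'
```

```text
time_s: 3.32
position: [563.0, 9.8, 128.6]
orientation: [-1.575, 0.008, -0.562]
wrist_force: [0.3, 0.6, 0.1]
finger_gap: 4.9
time_s: 3.58
position: [563.0, 9.8, 128.6]
orientation: [-1.575, 0.008, -0.562]
wrist_force: [0.5, 0.3, -0.6]
finger_gap: 4.7
```

The gap closed to 4.7 mm, so the fingers missed the 16 mm bar. I need to look.

```bash
python3 - <<'E'
from h import *
c=capture("side");W=cloud(c);np.save("s2.npy",W)
a=c["img"][120:240,190:310,::-1]; cv2.imwrite("pics/miss.png",np.clip(cv2.resize(a,(600,600))*1.5,0,255).astype(np.uint8))
E
```

```text
(no output)
```

View pics/miss.png

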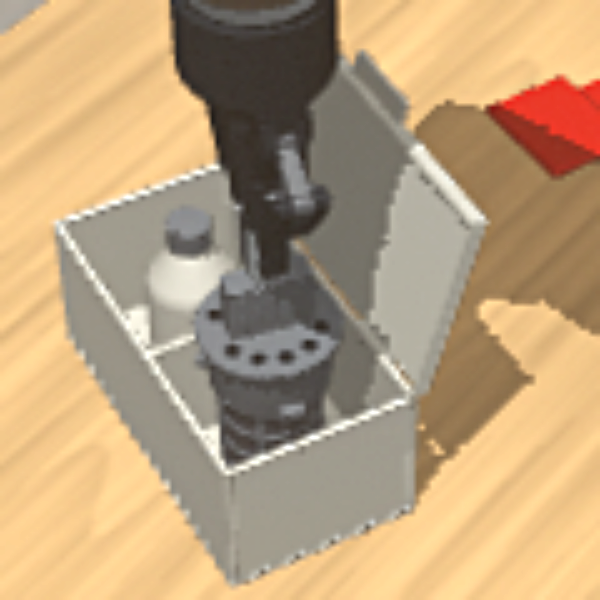

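The side view shows the closed fingers at about (265,260), just behind and above the bar at (230-305, 275-335). I'll measure both in this cloud.

```bash
python3 - <<'E'
from h import *
W=np.load("s2.npy")
for v in range(230,345,10):
    r=120+v//5; print(r,[(190+u//5,)+tuple(W[r,190+u//5].round().astype(int)) if np.isfinite(W[r,190+u//5,0]) else 0 for u in (230,245,260,275,290,305)])
P=W[165:200,222:260].reshape(-1,3);P=P[np.hypot(P[:,0]-562,P[:,1]-12)<42]
Q=P[(P[:,2]>112)&(P[:,2]<128)];print(cv2.minAreaRect(Q[:,:2].astype(np.float32)),Q.mean(0))
print(get_state()["q"], get_state()["position"])
E
```

```text
166 [(236, np.int64(681), np.int64(-99), np.int64(36)), (239, np.int64(565), np.int64(23), np.int64(194)), (242, np.int64(542), np.int64(39), np.int64(219)), (245, np.int64(529), np.int64(44), np.int64(231)), (248, np.int64(536), np.int64(25), np.int64(212)), (251, np.int64(527), np.int64(25), np.int64(218))]
168 [(236, np.int64(683), np.int64(-100), np.int64(27)), (239, np.int64(564), np.int64(25), np.int64(190)), (242, np.int64(543), np.int64(38), np.int64(211)), (245, np.int64(538), np.int64(33), np.int64(211)), (248, np.int64(551), np.int64(7), np.int64(184)), (251, np.int64(607), np.int64(-75), np.int64(90))]
170 [(236, np.int64(683), np.int64(-99), np.int64(19)), (239, np.int64(567), np.int64(21), np.int64(178)), (242, np.int64(553), np.int64(26), np.int64(190)), (245, np.int64(552), np.int64(17), np.int64(184)), (248, np.int64(551), np.int64(6), np.int64(176)), (251, np.int64(661), np.int64(-142), np.int64(-1))]
172 [(236, np.int64(641), np.int64(-52), np.int64(72)), (239, np.int64(566), np.int64(22), np.int64(173)), (242, np.int64(552), np.int64(28), np.int64(185)), (245, np.
[... 2190 characters left out ...]
, np.int64(123)), (248, np.int64(550), np.int64(10), np.int64(124)), (251, np.int64(544), np.int64(5), np.int64(124))]
188 [(236, np.int64(570), np.int64(32), np.int64(123)), (239, np.int64(564), np.int64(27), np.int64(123)), (242, np.int64(557), np.int64(24), np.int64(124)), (245, np.int64(553), np.int64(18), np.int64(122)), (248, np.int64(546), np.int64(14), np.int64(123)), (251, np.int64(539), np.int64(11), np.int64(124))]
((559.721435546875, 15.195877075195312), (73.3740234375, 63.44013214111328), 38.98113250732422) [554.46788806  20.57143099 122.75612828]
[1.70983847e-02 1.13256077e-01 7.32951405e-02 1.53989783e+00
 5.60969961e-04 2.15011074e+00] [563.01315242   9.80703421 128.57265576]
```

```bash
python3 - <<'E'
from h import *
from scipy.spatial.transform import Rotation as R
c=capture("side");K=np.array(c["intrinsics"]);A=R.from_euler('xyz',c["attitude"]).as_matrix()
def pr(p):
    q=A.T@(np.array(p)-c["origin"]);return (K@q/q[2])[:2].round(1),q[2].round()
for p in((562,10,210),(563,10,128.6),(563,10,160),(563,10,170),(563.5,10,158)): print(p,pr(p))
p=get_state();print(p["position"],p["finger_gap"],p["tau"].round(2))
im=c["img"][130:200,215:285,::-1];cv2.imwrite("pics/z.png",np.clip(cv2.resize(im,(700,700),interpolation=cv2.INTER_NEAREST)*2.0,0,255).astype(np.uint8))
E
```

```text
(562, 10, 210) (array([243.2, 158.8]), np.float64(1135.0))
(563, 10, 128.6) (array([243.7, 182.6]), np.float64(1193.0))
(563, 10, 160) (array([243.4, 173.6]), np.float64(1171.0))
(563, 10, 170) (array([243.3, 170.7]), np.float64(1164.0))
(563.5, 10, 158) (array([243.2, 174.1]), np.float64(1172.0))
[563.00910827   9.80586713 128.57451304] 4.8136238931707 [  0.   -54.16  46.96   0.1    0.    -0.  ]
```

View pics/z.png

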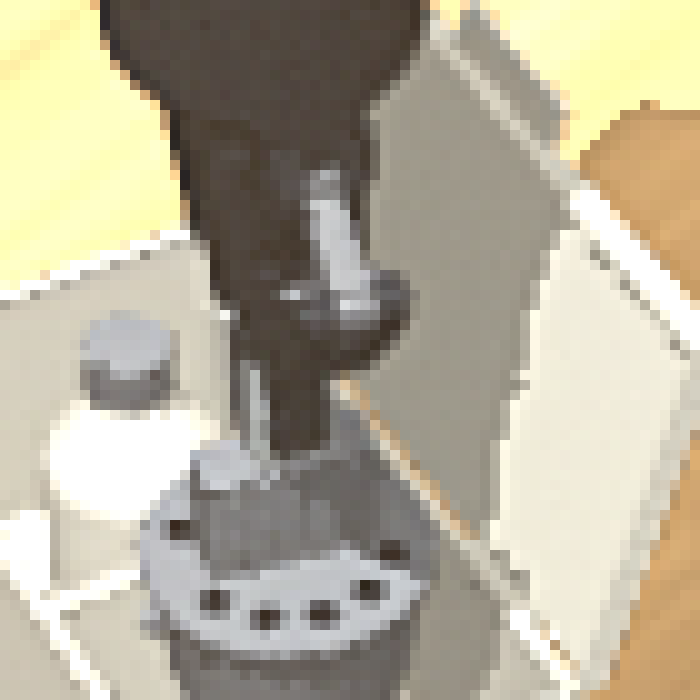

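The finger ends sit at about pixel (245,175), right at the bar's top edge, while the state puts the tip 30 mm lower. I'll go straight up with the fingers shut and measure where the fingertips really are.

```bash
python3 -m jog '[0.5,0,0,3,0,0,0, 0.5,0,0,6,0,0,0, 0.5,0,0,8,0,0,0, 0.5,0,0,8,0,0,0]'; python3 - <<'E'
from h import *
c=capture("side");W=cloud(c)
for r in range(130,176,3): print(r,[(u,)+tuple(int(x) for x in W[r,u]) for u in (237,240,243,246,249,252) if np.isfinite(W[r,u,0])])
print(get_state()["position"])
im=c["img"][120:200,205:285,::-1];cv2.imwrite("pics/z2.png",np.clip(cv2.resize(im,(640,640),interpolation=cv2.INTER_NEAREST)*2.0,0,255).astype(np.uint8))
E
```

```text
time_s: 4.18
position: [563.7, 9.8, 209.9]
orientation: [-1.574, 0.006, -0.562]
wrist_force: [-0.4, 0.3, -0.8]
finger_gap: 5.0
130 [(237, 557, 33, 315), (240, 552, 28, 314), (243, 532, 41, 332), (246, 523, 42, 337), (249, 517, 40, 339), (252, 514, 34, 337)]
133 [(237, 566, 22, 295), (240, 555, 25, 302), (243, 525, 51, 334), (246, 515, 52, 340), (249, 514, 44, 335), (252, 507, 42, 337)]
136 [(237, 563, 27, 291), (240, 555, 26, 294), (243, 529, 46, 320), (246, 514, 54, 333), (249, 516, 42, 325), (252, 515, 33, 319)]
139 [(237, 569, 20, 274), (240, 546, 36, 296), (243, 530, 45, 311), (246, 528, 37, 306), (249, 533, 20, 293), (252, 625, -105, 161)]
142 [(237, 570, 19, 264), (240, 559, 21, 271), (243, 552, 19, 274), (246, 546, 16, 274), (249, 635, -104, 146), (252, 621, -99, 157)]
145 [(237, 571, 19, 255), (240, 559, 22, 263), (243, 551, 21, 266), (246, 547, 15, 264), (249, 630, -98, 142), (252, 621, -99, 146)]
148 [(237, 681, -107, 99), (240, 562, 19, 250), (243, 550, 23, 259), (246, 548, 15, 254), (249, 627, -94, 136), (252, 617, -94, 141)]
151 [(237, 682, -107, 87), (240, 561, 20, 242)
[... 488 characters left out ...]
11)]
163 [(237, 674, -95, 54), (240, 656, -88, 70), (243, 641, -83, 82), (246, 628, -80, 91), (249, 616, -78, 99), (252, 604, -77, 107)]
166 [(237, 676, -97, 39), (240, 658, -90, 55), (243, 638, -79, 75), (246, 623, -73, 88), (249, 613, -74, 92), (252, 601, -72, 101)]
169 [(237, 674, -94, 31), (240, 660, -92, 41), (243, 639, -80, 62), (246, 624, -74, 75), (249, 609, -68, 88), (252, 600, -71, 91)]
172 [(237, 676, -96, 17), (240, 662, -93, 27), (243, 642, -82, 47), (246, 563, -1, 156), (249, 557, -5, 156), (252, 594, -63, 89)]
175 [(237, 573, 22, 158), (240, 566, 18, 159), (243, 563, 11, 155), (246, 556, 8, 157), (249, 549, 4, 158), (252, 546, -2, 155)]
[563.30918984   9.82555303 208.5418688 ]
```

View pics/z2.png

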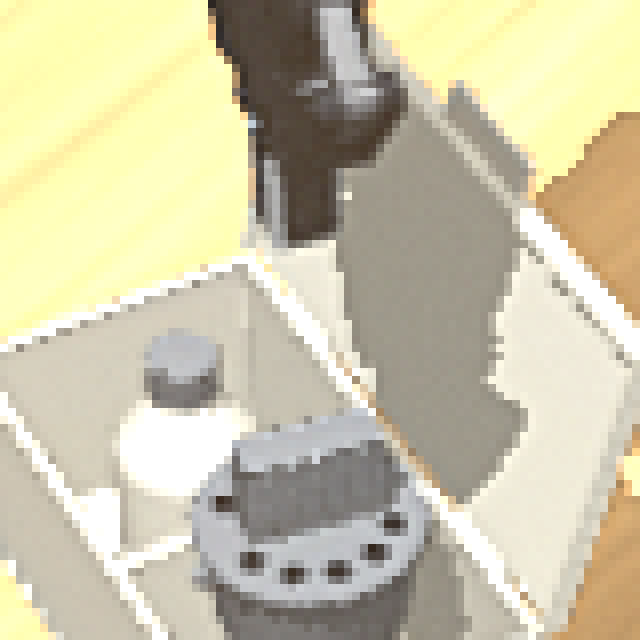

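The fingertips end at row 150, at about z = 240 mm, while the state reports 208. The real tips are therefore about 31 mm higher than the reported TCP, and the jaws closed just above the bar. X and y agree. I'll reopen and go down to a reported z of about 98.

```bash
python3 -m jog '[8.5,0,0,0,0,0,0, 8.5,0,0,0,0,0,0, 8.5,0,0,0,0,0,0, 8.5,0,0,0,0,0,0, 8.5,0,0,-1,0,0,0]'; python3 -m jog '[8.5,0,0,-2,0,0,0, 8.5,0,0,-4,0,0,0, 8.5,0,0,-6,0,0,0, 8.5,0,0,-8,0,0,0, 8.5,0,0,-8.5,0,0,0]'
```

```text
time_s: 4.85
position: [563.7, 9.8, 198.8]
orientation: [-1.574, 0.006, -0.562]
wrist_force: [0.2, -0.5, -0.2]
finger_gap: 85.2
time_s: 5.48
position: [562.7, 9.8, 111.9]
orientation: [-1.576, 0.008, -0.562]
wrist_force: [-0.2, -0.3, 0.2]
finger_gap: 85.3
```

```bash
python3 -m jog '[8.5,0,0,-0.7,0,0,0, 8.5,0,0,-1.3,0,0,0, 6,0,0,-1.3,0,0,0, 3,0,0,-1.3,0,0,0, 0.5,0,0,-1.3,0,0,0]'; python3 -m jog '[0.5,0,0,0,0,0,0, 0.5,0,0,0,0,0,0, 0.5,0,0,0,0,0,0]'
```

```text
time_s: 6.1
position: [563.0, 9.8, 99.3]
orientation: [-1.575, 0.008, -0.562]
wrist_force: [0.2, 0.2, -0.1]
finger_gap: 31.5
time_s: 6.48
position: [563.1, 9.8, 99.4]
orientation: [-1.575, 0.008, -0.562]
wrist_force: [1.0, 0.4, 0.2]
finger_gap: 14.8
```

Gripped, at about 15 mm on the 16 mm bar. Lifting straight up.

```bash
python3 -m jog '[0.5,0,0,1.5,0,0,0, 0.5,0,0,3.5,0,0,0, 0.5,0,0,6,0,0,0, 0.5,0,0,9,0,0,0, 0.5,0,0,12,0,0,0]'; python3 -m jog '[0.5,0,0,3,0,0,0, 0.5,0,0,6,0,0,0, 0.5,0,0,8,0,0,0, 0.5,0,0,8,0,0,0, 0.5,0,0,8,0,0,0]';python3 - <<'E'
from h import *
c=capture("side");W=cloud(c);d=capture("top")
im=c["img"][60:240,160:340,::-1];im2=d["img"][90:270,160:340,::-1];cv2.imwrite("pics/lift.png",np.clip(cv2.resize(np.hstack([im,im2]),(800,400))*1.5,0,255).astype(np.uint8))
s=get_state();print(s["position"],s["finger_gap"],s["wrist_force"],s["q"].round(3))
E
```

```text
time_s: 7.1
position: [562.9, 9.8, 221.3]
orientation: [-1.575, 0.007, -0.562]
wrist_force: [0.0, 0.2, -2.5]
finger_gap: 15.3
time_s: 7.72
position: [562.8, 9.8, 300.6]
orientation: [-1.575, 0.008, -0.562]
wrist_force: [0.6, 0.6, -1.7]
finger_gap: 14.9
[562.58192274   9.80029395 300.24535472] 14.840692714756594 [ 0.39680148 -0.13876214 -1.87318454] [1.700e-02 2.020e-01 5.120e-01 1.891e+00 1.000e-03 2.150e+00]
```

View pics/lift.png

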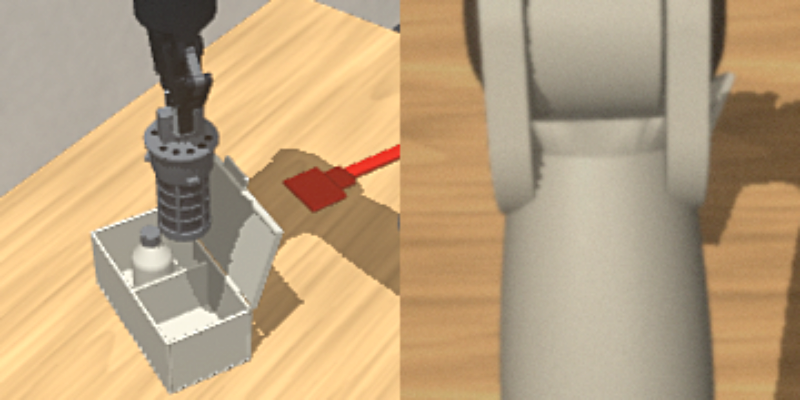

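The filter is out of the caddy and upright, its foot at about (185,235) above the caddy, and the bottle and lid are undisturbed. Now I turn it outward about the world -y axis in stages while shifting up and ahead.

```bash
python3 -m jog '[0.5,1,0,2,0,-6,0, 0.5,2,0,4,0,-12,0, 0.5,4,0,6,0,-19,0, 0.5,6,0,8,0,-26,0, 0.5,8,0,10,0,-34,0]'; python3 -m jog '[0.5,2,0,2,0,-8,0, 0.5,4,0,4,0,-16,0, 0.5,5,0,5,0,-24,0, 0.5,6,0,6,0,-32,0, 0.5,6,0,6,0,-40,0]'
```

```text
time_s: 8.45
position: [642.9, 9.8, 400.4]
orientation: [-1.23, -0.487, -0.648]
wrist_force: [-0.0, -0.3, -1.7]
finger_gap: 14.8
time_s: 9.07
position: [702.5, 9.8, 460.2]
orientation: [-0.497, -0.949, -1.155]
wrist_force: [0.4, -0.0, -1.9]
finger_gap: 14.7
```

```bash
python3 -m jog '[0.5,0,0,0,0,-6,0, 0.5,0,0,0,0,-12,0, 0.5,0,0,0,0,-16,0, 0.5,0,0,0,0,-16,0, 0.5,0,0,0,0,-16,0]'; python3 - <<'E'
from h import *
from scipy.spatial.transform import Rotation as R
c=capture("side");W=cloud(c);d=capture("top");T=cloud(d);np.save("s3.npy",W);np.save("t3.npy",T)
im=np.hstack([c["img"],d["img"]])[...,::-1];cv2.imwrite("pics/level.png",np.clip(cv2.resize(im,(800,300),interpolation=cv2.INTER_AREA)*1.5,0,255).astype(np.uint8))
s=get_state();print(s["position"],s["finger_gap"],s["wrist_force"],s["q"].round(3),s["qd"].round(4)); print(R.from_euler('xyz',s["orientation"]).as_matrix()[:,1])
E
```

```text
time_s: 9.7
position: [702.5, 9.8, 460.5]
orientation: [-0.006, -1.009, -1.565]
wrist_force: [0.5, 0.4, -0.8]
finger_gap: 14.9
[702.51749834   9.79224703 461.85651639] 14.698040687052973 [ 0.09328637  1.08200229 -1.04065452] [ 0.025 -0.734 -0.822 -0.086 -0.025  2.133] [ 0.0003  0.0003 -0.0001 -0.009   0.0006 -0.0004]
[ 9.99998646e-01  4.07161474e-04 -1.59454742e-03]
```

View pics/level.png

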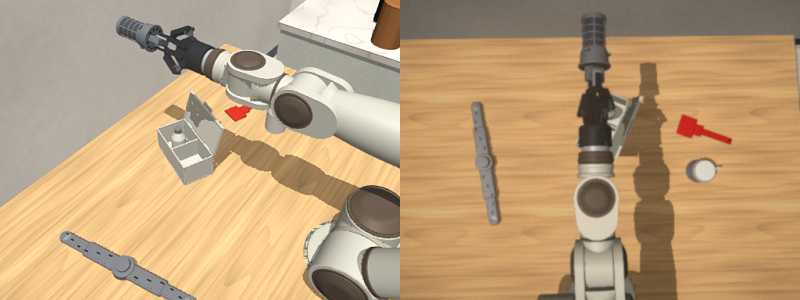

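Both views show the filter held horizontally ahead of the gripper: side (137,30), top (593,40). The lid is up, the bottle is in its well, and the other items are in place. One numeric check of tilt, height and drift before handing in.

```bash
python3 - <<'E'
from h import *
from scipy.spatial.transform import Rotation as R
def axis(W):
    P=W.reshape(-1,3);P=P[np.isfinite(P[:,0])&(P[:,0]>690)&(P[:,2]>380)&(P[:,2]<530)&(abs(P[:,1]-10)<60)]
    for x in range(690,860,20):
        Q=P[(P[:,0]>=x)&(P[:,0]<x+20)]
        if len(Q)>5: print(x,len(Q),"y",Q[:,1].min().round(),Q[:,1].max().round(),"z",np.percentile(Q[:,2],[3,97]).round())
print("top");axis(cloud(capture("top")));print("side");axis(cloud(capture("side")))
a=cv2.imread("pics/top0.png")[...,::-1].astype(int);c=capture("top");d=np.abs(c["img"].astype(int)-a).sum(2)
for n,(r0,r1,c0,c1) in dict(arm=(125,292,88,132),scr=(143,188,352,428),mug=(198,238,365,415)).items(): print(n,(d[r0:r1,c0:c1]>90).sum())
s=get_state();print(s["time_s"],s["position"],s["finger_gap"],abs(s["qd"]).max())
E
```

```text
top
690 416 y -29.0 42.0 z [468. 498.]
710 286 y -29.0 40.0 z [474. 496.]
730 330 y -18.0 36.0 z [476. 493.]
750 329 y -17.0 36.0 z [474. 494.]
770 341 y -19.0 37.0 z [471. 494.]
790 116 y -19.0 37.0 z [470. 494.]
side
690 234 y -4.0 45.0 z [435. 495.]
710 136 y -6.0 43.0 z [449. 493.]
730 190 y -11.0 40.0 z [450. 490.]
750 186 y -12.0 39.0 z [450. 490.]
770 187 y -9.0 40.0 z [449. 490.]
790 59 y 0.0 40.0 z [447. 490.]
arm 0
scr 0
mug 0
9.95 [702.54681217   9.78557382 461.32545958] 14.961623311292698 0.009420647263546416
```

The filter's top surface is level along its length, at z of about 490-494 mm, so its axis is at about 465 mm. It is still, and the other items haven't moved.

```bash
python3 -c "
from bench import *
print(sign_off())"
```

```text
the job is handed in; nothing more can be done
None
```

I drew the filter straight up about 200 mm by its bar, well clear of the caddy rim, and turned it so its foot points away from the robot. I handed the job in at about 10 s with the filter still held; sign-off gave no verdict.

**Last checks:**
- **Level:** the filter's length is level to within a few degrees.
- **Height:** its axis is about 46 cm above the worktop.
- **Grip:** the finger gap is steady at about 15 mm on the 16 mm bar, and the arm is at rest.
- **Other items:** in the top view the mug, scraper and spray arm look unchanged since the start. By eye, the lid is still raised and the bottle is standing in its well. I did not measure the lid angle or the bottle's movement.

**What disagreed:** the first grasp missed. The jaws closed just above the bar, because the camera put the fingertips about 31 mm higher than the reported tool position. Nothing was moved by it. I went in again about 30 mm lower and that grasp held. I did not find the cause of the offset.

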